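# Egg cooker off, egg-cup tray out and held

## Task

The eggs are ready: turn the dial of the black egg cooker anticlockwise (seen from above) all the way to its end stop, which is off. Then press the round steel release button on top of the oak shelf, so that the egg-cup tray springs out to its first stop, take the tray by its handle and pull it fully out to its second stop without tipping any egg cup or disturbing the other things. The tray draws itself back when let go, so finish still holding it fully out, with your fingers on it.

Things in the scene. Friction and masses are not known exactly. Their poses are not given: they have to be found in the camera images.
- dial_grip (a point): on the vertical axis of the egg cooker's black dial (44 mm across), at the height to grip its raised bar, which lies along this point's x axis and turns with it. The dial is on the front deck of the black cooker (200 x 160 mm, deck 60 mm high) on the oak shelf; a steel dome 58 mm high begins 52 mm behind the axis. The flat square button 55 mm right of the dial is not used
- dial (a joint): dial angle in rad: 0 at the anticlockwise end stop (off), growing clockwise seen from above, up to 4.2; starts between 0.7 and 1.35; stays where it is left, about 0.03 N m to turn
- release_top (a point): centre of the top face of the round steel release button, 28 mm across, standing 24 mm up from the oak shelf's top at its front right corner (front is the robot's side); pressed straight down
- release (a joint): how far the release button is down, m: 0 up, 0.007 fully down (about 4.5 N); springs up when let go; the tray is let go once it is about 4.5 mm down
- tray_handle (a point): middle of the tray's steel bar handle: a level round bar 10 mm thick and 100 mm long, 92 mm above the table, 36 mm in front of the tray's front panel, parallel to it (along this point's y axis). This point's x axis points into the shelf, so pulling is along its -x. The panel's top is 12 mm above the bar's axis and the shelf's top 31 mm above it. The handle travels with the tray
- tray (a joint): how far the tray is out, m: 0 shut and latched, 0.03 the first stop, to which a spring brings it when the button is pressed, 0.10 the second stop, the hard end of travel. Pulling from the first stop to the second works against a spring that grows to about 5 N and draws the tray back to the first stop when let go
- riser: the oak shelf, fixed: 260 deep (x), 500 wide (y), 123 mm high; origin at the centre of its underside on the table, x axis pointing from its front to its back; the tray slides out of its front
- cup0: porcelain egg cup, loose in the tray, 50 mm across, 60 mm high; origin under its foot, z up
- cup1: as cup0
- cup2: as cup0
- cup3: as cup0
- mill: glass pepper mill on the left end of the shelf, 50 mm across, 115 mm high; origin under its centre; not to be disturbed
- lid: stainless steel lid on the right end of the shelf, behind the button, 100 mm across, 35 mm high with its knob; origin under its centre; not to be disturbed
- mug: white mug on the table, 80 mm across, 90 mm high; not to be disturbed
- salt: glass salt jar on the table, 48 mm across, 70 mm high; not to be disturbed
- bowl: white bowl on the table to the right, 130 mm across, 55 mm high; not to be disturbed
- spoon: steel spoon lying on the table to the left, 140 mm long; not to be disturbed

How it is judged (in metres and radians):
On the way, in this order (a step that is already met when the one before it is completed fails the run):
1. the dial is at its anticlockwise end stop (value of joint dial below 0.09 rad), for 0.1 s.
2. the release button is pressed (value of joint release above 0.004 m).
3. the tray is at its second stop with the fingers on it (value of joint tray above 0.094 m and contact force between the fingers and tray above 1 N), for 0.2 s.
At the end, for the whole second after the job is handed in: the dial is within 0.12 rad of its anticlockwise end stop, the tray is out to its second stop (within 6 mm) and held there by the fingers (more than 1 N), and all four egg cups stand upright (within 0.3 rad) (all of step 3 and value of joint dial below 0.12 rad and angle between each of cup0, cup1, cup2, cup3's own z axis and vertical below 0.3 rad); the arm keeps its last pose, push and grip.
It fails at once if an egg cup tipped over (angle between any of cup0, cup1, cup2, cup3's own z axis and vertical above 0.7 rad).
It fails at once if another thing was shoved aside (more than 40 mm) (distance of any of mill, lid, mug, salt, bowl, spoon from where it was at the start of the episode above 0.04 m).
It also fails if it takes over 54 s, if anything falls off the work surface, if the arm or the gripper's body presses on something with over 40 N, if the wrist force passes 120 N, or if a joint passes its speed limit or range.

## Robot

A 6-joint arm with a two-finger parallel gripper is mounted at the origin on the work surface. World frame = base frame: x ahead of the robot, y to its left, z up, the work surface at z = 0. Lengths are in m, angles in degrees, forces in N, time in s.
With the tool pointing down it reaches from about 0.375 to 0.9 m from the base axis. Payload 3.1 kg.
Tool frame: the origin (TCP) lies between the finger pads; the fingertips stand 22 mm ahead of it and the grasp point (between the pads) lies 3 mm ahead of it; y points along the fingers, x is the direction in which the jaws open and shut, and the axes are right-handed (so a half turn about y gives the same grasp; the last joint's range is limited). The gripper opens to 87 mm and grips with 3 to 60 N. Pads are 19 mm wide; open, the fingers measure 117 mm over their backs; the gripper's body (75 mm by 190 mm) begins 51 mm behind the grasp point.
Start: joints at [54.861, 30.224, 82.088, -0, 67.689, -10.227], TCP at [0.263, 0.567, 0.245] pointing down, gripper open.
Joint ranges: [-176.69, 176.69], [-43.24, 126.21], [12.49, 139.97], [-82, 262], [0, 151.66], [-163.58, 163.58]. Speed limits (degrees/s): [159.86, 159.86, 180, 180, 180, 180].

## Interface

Orientations are given as a 3x3 rotation matrix whose columns are the frame's x, y, z axes.
In Python, from rig import bot, imaging, workorder gives the robot as it stands. The module is installed in compiled form; this text tells all that it offers.
- The arm moves only by the tool drive_tool, never from a script. Its argument "commands" is a list of rows, each an object of numbers: "dx", "dy", "dz": the shift along the tool's x, y, z normalised to -1 to 1, where 1 is 4 cm; "wx", "wy", "wz": the turn, a rotation vector about the tool's x, y, z normalised to -1 to 1, where 1 is pi/2 rad; "grip": the finger opening in mm, from 0 to 87. In form: [{"dx": .., "dy": .., "dz": .., "wx": .., "wy": .., "wz": .., "grip": ..}, ...]. A call has 1 to 8 rows; each row shifts and turns the commanded pose from where the row before left it, along the tool's axes as they then stand; what a row does not reach is not made up. A row lasts 1/8 s, in which the tool goes at most 62.5 mm and 10.7 degrees, less where a joint would pass 70% of its speed; a pose out of reach is approached as far as the arm can. A call with a number of a shift or a turn outside -1 to 1 is refused whole. A call with a gripper value outside its range is refused whole. The fingers move at their own pace and stop on an object; the grip force is fixed at half the most. Time passes only in rows, so rows that do not move let the fingers close. It gives the time, the measured TCP pose, the force and the opening at its end, in the units of the state.
- bot.read_state(): the state, without advancing time (a new reading comes with each control period).
- imaging.capture(name): name is "side" or "top"; returns (picture, depth): 400x640x3 uint8, red, green, blue; 400x640 float32, m along the optical axis (not along the pixel's ray), 0 where there is no reading.
- imaging.get_calibration(name): a dict with "mtx" (3x3 intrinsics, pixels), "world_to_cam" (4x4, takes a point from world to camera coordinates). Camera axes: x right, y down, z forward; pixel columns grow to the right and rows downward; lengths in m; the calibration is good to about 2 mm. A picture is of the moment at which its call begins. get_calibration takes no time and is no camera call.
- workorder.hand_in(): hands the job in, once; it reports no verdict.
The state is a dict: "time_s": time; "joint_positions": joint angles; "qvel": joint speeds; "tau": joint torques, N m; "position": TCP position; "tcp_rot": TCP orientation; "force": force on the tool from outside, world axes, zero at the start; "moment": the same for the moment, N m; "opening": opening from 0.0 (shut) to 1.0 (fully open).
Only numpy, scipy, OpenCV 4.12 (cv2) and the standard library are available. Lean on these libraries where they do the work, as an engineer would, in place of code of your own. Each camera call takes 0.05 s, during which the arm holds its last target. There are 200 camera calls.

## Working session

There is one attempt and no reset: what is moved stays moved. The work goes in short steps, Python scripts to look and compute and a tool call to move; the robot and the scene stay as the last step left them, time stands still between calls to the robot, and variables do not carry over. Pictures are saved under pics/ and viewed, on a budget of 10 in all, crops included, one or two more only if the job needs it, and the job is handed in when it is done.

Besides the shell and the picture viewer there is one more tool, called after "Emit:" as name(argument=value, ...) on one line, values as JSON. drive_tool: Moves the arm, as the interface text tells. Its arguments: {"type":"object","properties":{"commands":{"type":"array"}},"required":["commands"]}

```bash
mkdir -p pics
cat > h.py <<'E'
from rig import bot, imaging, workorder
import numpy as np, cv2
np.set_printoptions(precision=4,suppress=True)
def cap(n,save=None):
    p,d=imaging.capture(n)
    if save: cv2.imwrite('pics/'+save,cv2.cvtColor(p,cv2.COLOR_RGB2BGR))
    return p,d
def ray(n,u,v,z):
    c=imaging.get_calibration(n);T=np.linalg.inv(c['world_to_cam'])
    r=T[:3,:3]@np.linalg.solve(c['mtx'],[u,v,1.]);o=T[:3,3]
    return o+r*(z-o[2])/r[2]
def pts(n,d):
    c=imaging.get_calibration(n);T=np.linalg.inv(c['world_to_cam'])
    v,u=np.mgrid[:d.shape[0],:d.shape[1]]
    P=np.stack([u,v,np.ones_like(u)],-1)@np.linalg.inv(c['mtx']).T*d[...,None]
    return P@T[:3,:3].T+T[:3,3]
E
python3 - <<'E'
from h import *
for n in('top','side'):
    p,d=cap(n,n+'0.png'); np.savez(n+'0.npz',p=p,d=d)
    T=np.linalg.inv(imaging.get_calibration(n)['world_to_cam']);print(n,T[:3,3],T[:3,2])
s=bot.read_state();print(s)
E
```

```text
top [0.4477 0.0004 1.3962] [ 0.1059  0.0027 -0.9944]
side [-0.1723 -0.0749  0.8662] [ 0.7215  0.0975 -0.6855]
{'time_s': 0.1, 'joint_positions': array([ 54.861 ,  30.2738,  82.1496,  -0.0007,  67.6897, -10.2278]), 'qvel': array([-0.0464, -0.1216, -0.1866, -0.0134, -0.0018,  0.0765]), 'tau': array([  0.0003, -44.0986, -17.715 ,   0.0635,   0.0534,  -0.0001]), 'position': array([0.2629, 0.5663, 0.2437]), 'tcp_rot': array([[ 0.4212, -0.0011, -0.907 ],
       [ 0.907 , -0.0016,  0.4212],
       [-0.0019, -1.    ,  0.0003]]), 'force': array([-0.5154,  0.4529,  0.1356]), 'moment': array([-0.0415, -0.0023, -0.0033]), 'opening': 1.0020479191888991}
```

View pics/top0.png

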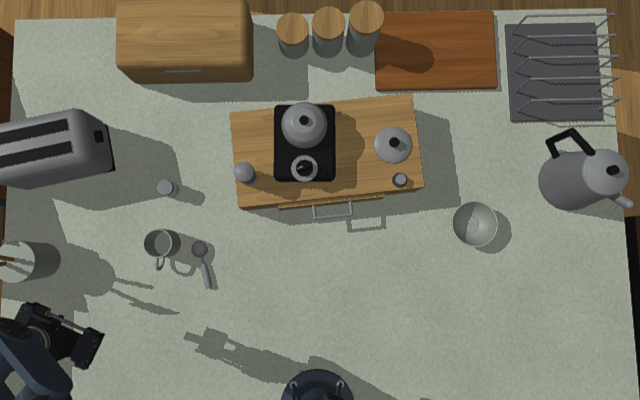

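View pics/side0.png

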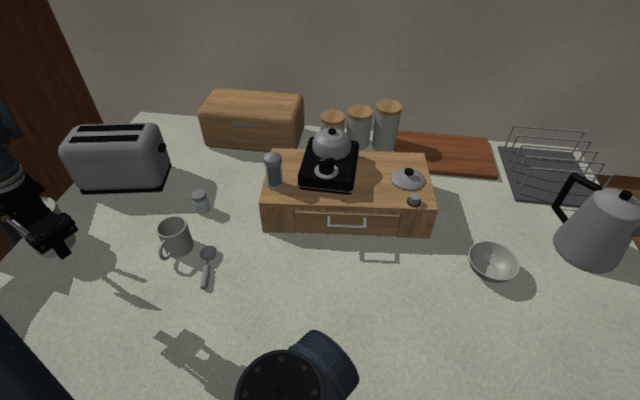

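The top view shows the dial at about (305,167), the button at (400,180), the handle at (333,212) and the shelf front edge from (240,208) to (424,187). The side view shows the same layout. Next I measure with depth and zoom in on the dial.

Run:
```python
from h import *
a={n:np.load(n+'0.npz') for n in('top','side')}
P={n:pts(n,a[n]['d']) for n in a}
# shelf top by min-area rect from height band
T=P['top'];z=T[...,2]
m=((z>.113)&(z<.133)&(T[...,0]>.3)).astype(np.uint8)
n,l,st,c=cv2.connectedComponentsWithStats(m);k=1+st[1:,4].argmax()
r=cv2.minAreaRect(T[l==k][:,:2].astype(np.float32));print('shelf',r);print(cv2.boxPoints(r),np.median(z[l==k]))
g=lambda n,u0,u1,v0,v1:P[n][v0:v1,u0:u1].reshape(-1,3)
for nm,b,lo,hi in(('dialtop',(290,320,152,182),.195,.23),('button',(388,412,170,190),.138,.155),('handle',(305,360,198,222),.08,.101)):
    q=g('top',*b);q=q[(q[:,2]>lo)&(q[:,2]<hi)];print(nm,len(q),q.mean(0),np.percentile(q,[2,98],axis=0).ravel());
    if len(q)>4:print(cv2.minAreaRect(q[:,:2].astype(np.float32)))
print('dial z',z[160:176:2,295:316:2])
def crop(n,u,v,w,h,s):return cv2.resize(a[n]['p'][v:v+h,u:u+w,::-1],None,fx=s,fy=s,interpolation=cv2.INTER_CUBIC)
cv2.imwrite('pics/c0.png',np.vstack([np.hstack([crop('top',285,147,40,40,7),crop('side',306,153,40,40,7)]),np.hstack([crop('top',300,190,65,40,4),np.zeros((160,40,3),np.uint8),crop('top',380,160,40,40,4),np.zeros((160,100,3),np.uint8)])]))
```

```text
shelf ((0.7042903304100037, -0.03629419207572937), (0.26190513372421265, 0.5012887716293335), 5.224942207336426)
[[ 0.5511  0.2014]
 [ 0.5967 -0.2978]
 [ 0.8575 -0.274 ]
 [ 0.8119  0.2252]] 0.12229369146473723
dialtop 202 [0.6408 0.021  0.2121] [0.6243 0.0012 0.1953 0.6605 0.0407 0.2293]
((0.6422906517982483, 0.021320540457963943), (0.04045487940311432, 0.040716588497161865), 89.11187744140625)
button 86 [ 0.6163 -0.2292  0.1457] [ 0.6034 -0.2416  0.1401  0.6283 -0.2172  0.1519]
((0.6165412664413452, -0.22919289767742157), (0.025589164346456528, 0.02583828940987587), 52.86922073364258)
handle 302 [ 0.5416 -0.0506  0.0949] [ 0.5189 -0.1105  0.0863  0.5714  0.0059  0.1006]
((0.548496425151825, -0.05718822777271271), (0.05275522544980049, 0.14047250151634216), 4.797192096710205)
dial z [[0.1887 0.185  0.1837 0.1942 0.197  0.193  0.1967 0.1909 0.1904 0.1884
  0.1807]
 [0.1873 0.188  0.1966 0.1953 0.1958 0.1944 0.2266 0.2283 0.2269 0.1859
  0.1864]
 [0.1843 0.1967 0.1922 0.2237 0.2243 0.2257 0.223  0.2242 0.2255 0.187
  0.194 ]
 [0.1906 0.2253 0.2229 0.2264 0.2285 0.2276 0.227  0.229  0.2245 0.1891
  0.1885]
 [0.1863 0.2293 0.2259 0.226  0.2263 0.2205 0.2207 0.2058 0.197  0.187
  0.1889]
 [0.1833 0.2258 0.2264 0.2254 0.2106 0.1961 0.1981 0.1942 0.2004 0.1884
  0.1874]
 [0.1845 0.2065 0.2039 0.1962 0.1989 0.1891 0.1971 0.2002 0.1926 0.1854
  0.1878]
 [0.1858 0.1865 0.194  0.1989 0.1975 0.1989 0.1948 0.1929 0.1842 0.1841
  0.1843]]
```

View pics/c0.png

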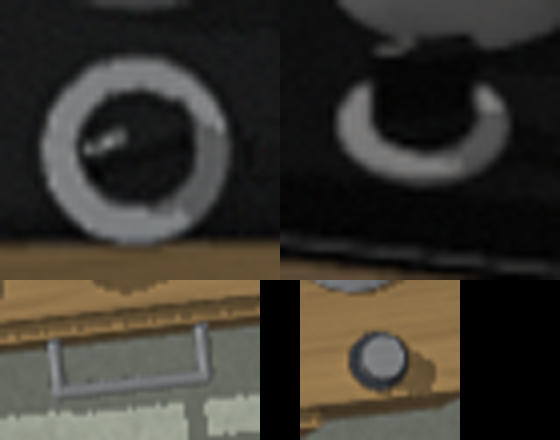

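Run:
```python
from h import *
a=np.load('top0.npz');T=pts('top',a['d'])
q=T[150:184,288:322].reshape(-1,3);b=q[q[:,2]>.214];b=b[b[:,0]<.685]
print('bar',len(b),b.mean(0),b[:,2].max(),cv2.minAreaRect(b[:,:2].astype(np.float32)))
v=np.linalg.svd(b[:,:2]-b[:,:2].mean(0))[2][0];print('bar ang',np.degrees(np.arctan2(v[1],v[0])))
m=(a['p'].mean(2)>80)[150:184,288:322];m=m.astype(np.uint8)
cs=max(cv2.findContours(m,0,1)[0],key=cv2.contourArea);e=cv2.fitEllipse(cs);print('ring',e)
print(ray('top',e[0][0]+288,e[0][1]+150,.19))
print('mark',ray('top',285+105/7,147+143/7,.227))
for u,w in((314.5,218),(351.7,214.5)):print('h',ray('top',u,w,.092))
print('btn',ray('top',400.5,179.5,.147))
d=T[100:150,280:330].reshape(-1,3);print('dome',d[:,2].max(),d[d[:,2]>.2][:,0].min())
c=T[(T[...,2]>.175)&(T[...,2]<.19)&(abs(T[...,1])<.16)&(T[...,0]>.55)];print('cooker',cv2.boxPoints(cv2.minAreaRect(c[:,:2].astype(np.float32))))
```

```text
bar 110 [0.6315 0.0201 0.2889] 1.396158091728984 ((0.5510345697402954, 0.020591983571648598), (0.20687127113342285, 0.03972243890166283), 0.17078319191932678)
bar ang 5.30757302912566
ring ((15.792634963989258, 18.00397300720215), (25.138158798217773, 25.68072509765625), 19.1280574798584)
[0.6433 0.022  0.19  ]
mark [0.6389 0.0306 0.227 ]
h [ 0.5217 -0.0029  0.092 ]
h [ 0.5293 -0.1039  0.092 ]
btn [ 0.615  -0.2295  0.147 ]
dome 1.396158091728984 0.4476586227562615
cooker [[ 0.5485 -0.0309]
 [ 1.0784 -0.2042]
 [ 1.1405 -0.0143]
 [ 0.6106  0.1589]]
```

Run:
```python
from h import *
for n,(u0,u1,v0,v1) in {'top':(288,322,150,184),'side':(306,346,153,193)}.items():
    a=np.load(n+'0.npz');T=pts(n,a['d'])
    q=T[v0:v1,u0:u1].reshape(-1,3);b=q[(q[:,2]>.22)&(q[:,2]<.235)&(q[:,0]<.675)]
    v=np.linalg.svd(b[:,:2]-b[:,:2].mean(0))[2][0]
    print(n,len(b),b.mean(0),cv2.minAreaRect(b[:,:2].astype(np.float32)),'ang',np.degrees(np.arctan2(v[1],v[0])))
    if n=='top':
        d=T[90:150,275:335].reshape(-1,3);d=d[(d[:,2]>.19)&(d[:,2]<.4)];print('dome',np.percentile(d[:,2],[50,98,100]),d[:,0].min())
        c=T[110:186,265:345].reshape(-1,3);c=c[(c[:,2]>.176)&(c[:,2]<.19)];print('cooker',cv2.boxPoints(cv2.minAreaRect(c[:,:2].astype(np.float32))))
```

```text
top 97 [0.6425 0.0212 0.2257] ((0.6429105997085571, 0.021369580179452896), (0.014218069612979889, 0.041054777801036835), 20.257888793945312) ang 109.1435726301887
dome [0.2302 0.2489 0.2539] 0.6950134103280303
cooker [[ 0.609  -0.055 ]
 [ 0.7959 -0.0586]
 [ 0.7989  0.0968]
 [ 0.6121  0.1005]]
side 72 [0.6403 0.0236 0.2258] ((0.6421310901641846, 0.024153517559170723), (0.01641756482422352, 0.04032014310359955), 20.842504501342773) ang -69.94806397089285
```

Emit:
drive_tool(commands=[{"dy": -0.33,"wy": 0.1,"grip": 40},{"dy": -0.33,"wy": 0.1,"grip": 40},{"dy": -0.33,"wy": 0.1,"grip": 40},{"dy": -0.33,"wy": 0.1,"grip": 40},{"dy": -0.33,"wy": 0.1,"grip": 40},{"grip": 40}])

```text
schema error: expected keys dx, dy, dz, wx, wy, wz, grip
```

```bash
cat >> h.py <<'E'
def go(*t,yaw=None,tcp=True):
    s=bot.read_state();R=s['tcp_rot'];d=R.T@(np.array(t)-s['position'])
    print('t',round(s['time_s'],2),'pos',s['position'],'yaw',np.degrees(np.arctan2(R[1,0],R[0,0])),'shift units',d/.04,'F',s['force'],'M',s['moment'],'op',s['opening']*87);print(R)
E
python3 -c "
from h import *
go(.642,.022,.31)"
```

```text
t 0.1 pos [0.2629 0.5663 0.2437] yaw 65.08912673040012 shift units [ -8.3534  -1.647  -14.3278] F [-0.5154  0.4529  0.1356] M [-0.0415 -0.0023 -0.0033] op 87.17816896943422
[[ 0.4212 -0.0011 -0.907 ]
 [ 0.907  -0.0016  0.4212]
 [-0.0019 -1.      0.0003]]
```

All keys are needed in every row.

Emit:
drive_tool(commands=[{"dx": 0,"dy": -0.33,"dz": 0,"wx": 0,"wy": 0.1,"wz": 0,"grip": 40},{"dx": 0,"dy": -0.33,"dz": 0,"wx": 0,"wy": 0.1,"wz": 0,"grip": 40},{"dx": 0,"dy": -0.33,"dz": 0,"wx": 0,"wy": 0.1,"wz": 0,"grip": 40},{"dx": 0,"dy": -0.33,"dz": 0,"wx": 0,"wy": 0.1,"wz": 0,"grip": 40},{"dx": 0,"dy": -0.33,"dz": 0,"wx": 0,"wy": 0.1,"wz": 0,"grip": 40},{"dx": 0,"dy": 0,"dz": 0,"wx": 0,"wy": 0,"wz": 0,"grip": 40}])

```text
time_s: 0.85
position: [0.2634, 0.5672, 0.3112]
tcp_rot: [[0.939, 0.001, -0.345], [0.345, 0.001, 0.939], [0.001, -1.0, 0.001]]
force: [-0.8, -0.2, 1.3]
opening: 0.477
```

```bash
python3 -c "
from h import *
go(.642,.022,.31)"
```

```text
t 0.85 pos [0.2634 0.5672 0.3112] yaw 20.19444831867392 shift units [  4.1776   0.0204 -16.0586] F [-0.8303 -0.1787  1.31  ] M [-0.0594  0.04   -0.003 ] op 41.461541919692095
[[ 0.9385  0.001  -0.3452]
 [ 0.3452  0.0014  0.9385]
 [ 0.0014 -1.      0.001 ]]
```

Emit:
drive_tool(commands=[{"dx": 0.26,"dy": 0,"dz": -1,"wx": 0,"wy": 0,"wz": 0,"grip": 40},{"dx": 0.26,"dy": 0,"dz": -1,"wx": 0,"wy": 0,"wz": 0,"grip": 40},{"dx": 0.26,"dy": 0,"dz": -1,"wx": 0,"wy": 0,"wz": 0,"grip": 40},{"dx": 0.26,"dy": 0,"dz": -1,"wx": 0,"wy": 0,"wz": 0,"grip": 40},{"dx": 0.26,"dy": 0,"dz": -1,"wx": 0,"wy": 0,"wz": 0,"grip": 40},{"dx": 0.26,"dy": 0,"dz": -1,"wx": 0,"wy": 0,"wz": 0,"grip": 40},{"dx": 0.26,"dy": 0,"dz": -1,"wx": 0,"wy": 0,"wz": 0,"grip": 40},{"dx": 0.26,"dy": 0,"dz": -1,"wx": 0,"wy": 0,"wz": 0,"grip": 40}])

```text
time_s: 1.85
position: [0.4514, 0.2935, 0.3096]
tcp_rot: [[0.938, -0.002, -0.346], [0.346, -0.001, 0.938], [-0.002, -1.0, -0.0]]
force: [-0.5, -0.4, -0.1]
opening: 0.46
```

Emit:
drive_tool(commands=[{"dx": 0.26,"dy": 0,"dz": -1,"wx": 0,"wy": 0,"wz": 0,"grip": 40},{"dx": 0.26,"dy": 0,"dz": -1,"wx": 0,"wy": 0,"wz": 0,"grip": 40},{"dx": 0.26,"dy": 0,"dz": -1,"wx": 0,"wy": 0,"wz": 0,"grip": 40},{"dx": 0.26,"dy": 0,"dz": -1,"wx": 0,"wy": 0,"wz": 0,"grip": 40},{"dx": 0.26,"dy": 0,"dz": -1,"wx": 0,"wy": 0,"wz": 0,"grip": 40},{"dx": 0.26,"dy": 0,"dz": -1,"wx": 0,"wy": 0,"wz": 0,"grip": 40},{"dx": 0.26,"dy": 0,"dz": -1,"wx": 0,"wy": 0,"wz": 0,"grip": 40},{"dx": 0,"dy": 0,"dz": 0,"wx": 0,"wy": 0,"wz": 0,"grip": 40}])

```text
time_s: 2.85
position: [0.6169, 0.0542, 0.3091]
tcp_rot: [[0.94, -0.001, -0.342], [0.342, -0.001, 0.94], [-0.001, -1.0, -0.0]]
force: [-0.4, 0.9, 0.8]
opening: 0.456
```

```bash
python3 -c "
from h import *
go(.642,.022,.222)"
```

```text
t 2.85 pos [0.6169 0.0542 0.3091] yaw 20.01977572390793 shift units [ 0.3153  2.1766 -0.9707] F [-0.3809  0.9063  0.8335] M [-0.0458  0.0509 -0.0345] op 39.7005906034815
[[ 0.9396 -0.0011 -0.3423]
 [ 0.3423 -0.0005  0.9396]
 [-0.0012 -1.     -0.0002]]
```

Emit:
drive_tool(commands=[{"dx": 0.315,"dy": 0,"dz": -0.97,"wx": 0,"wy": 0,"wz": 0,"grip": 40},{"dx": 0,"dy": 0.5,"dz": 0,"wx": 0,"wy": 0,"wz": 0,"grip": 40},{"dx": 0,"dy": 0.6,"dz": 0,"wx": 0,"wy": 0,"wz": 0,"grip": 40},{"dx": 0,"dy": 0.6,"dz": 0,"wx": 0,"wy": 0,"wz": 0,"grip": 40},{"dx": 0,"dy": 0.4,"dz": 0,"wx": 0,"wy": 0,"wz": 0,"grip": 40},{"dx": 0,"dy": 0,"dz": 0,"wx": 0,"wy": 0,"wz": 0,"grip": 40}])

```text
time_s: 3.6
position: [0.6397, 0.0255, 0.2249]
tcp_rot: [[0.939, -0.004, -0.345], [0.345, 0.001, 0.939], [-0.003, -1.0, 0.002]]
force: [0.6, -0.2, 0.2]
opening: 0.459
```

```bash
python3 -c "
from h import *
go(.642,.022,.222);cap('side','s1.png')
p=cv2.imread('pics/s1.png');cv2.imwrite('pics/s1c.png',cv2.resize(p[60:260,230:450],None,fx=3,fy=3))"
```

```text
t 3.6 pos [0.6397 0.0255 0.2249] yaw 20.167011450258734 shift units [ 0.0243  0.0718 -0.1033] F [ 0.5505 -0.1783  0.1832] M [-0.0719  0.0246  0.0243] op 39.97631434884571
[[ 0.9387 -0.0039 -0.3448]
 [ 0.3448  0.0007  0.9387]
 [-0.0034 -1.      0.002 ]]
```

View pics/s1c.png

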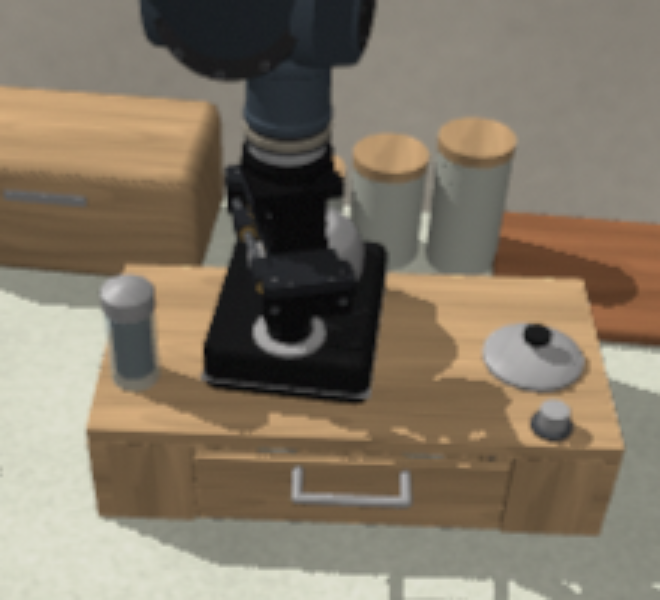

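The gripper stands over the dial with no contact, and the scene is undisturbed. I correct the offset by 4 mm and close.

Emit:
drive_tool(commands=[{"dx": 0.03,"dy": 0.07,"dz": -0.1,"wx": 0,"wy": 0,"wz": 0,"grip": 40},{"dx": 0,"dy": 0,"dz": 0,"wx": 0,"wy": 0,"wz": 0,"grip": 0},{"dx": 0,"dy": 0,"dz": 0,"wx": 0,"wy": 0,"wz": 0,"grip": 0},{"dx": 0,"dy": 0,"dz": 0,"wx": 0,"wy": 0,"wz": 0,"grip": 0},{"dx": 0,"dy": 0,"dz": 0,"wx": 0,"wy": 0,"wz": 0,"grip": 0}])

```text
time_s: 4.28
position: [0.6435, 0.0215, 0.224]
tcp_rot: [[0.939, 0.0, -0.344], [0.344, -0.0, 0.939], [0.0, -1.0, -0.0]]
force: [-1.0, -0.3, 0.0]
opening: 0.155
```

```bash
python3 -c "
from h import *
go(.642,.022,.222)"
```

```text
t 4.28 pos [0.6435 0.0215 0.224 ] yaw 20.09360640252651 shift units [-0.0296  0.0495  0.0251] F [-0.9623 -0.3277  0.0443] M [-0.0887  0.0872  0.0195] op 13.519145385495674
[[ 0.9391  0.0001 -0.3436]
 [ 0.3436 -0.0001  0.9391]
 [ 0.0001 -1.     -0.0001]]
```

Gripped at 13.5 mm, which is the bar width. Now I turn anticlockwise by about −8° per row, 40° first (the start is at least 0.7 rad).

Emit:
drive_tool(commands=[{"dx": 0,"dy": 0,"dz": 0,"wx": 0,"wy": -0.09,"wz": 0,"grip": 0},{"dx": 0,"dy": 0,"dz": 0,"wx": 0,"wy": -0.09,"wz": 0,"grip": 0},{"dx": 0,"dy": 0,"dz": 0,"wx": 0,"wy": -0.09,"wz": 0,"grip": 0},{"dx": 0,"dy": 0,"dz": 0,"wx": 0,"wy": -0.09,"wz": 0,"grip": 0},{"dx": 0,"dy": 0,"dz": 0,"wx": 0,"wy": -0.08,"wz": 0,"grip": 0},{"dx": 0,"dy": 0,"dz": 0,"wx": 0,"wy": 0,"wz": 0,"grip": 0}])

```text
time_s: 5.03
position: [0.6435, 0.0215, 0.224]
tcp_rot: [[0.506, 0.0, -0.863], [0.863, -0.0, 0.506], [0.0, -1.0, -0.0]]
force: [-0.9, -0.3, 1.6]
opening: 0.16
```

```bash
python3 -c "
from h import *
go(.642,.022,.222)"
```

```text
t 5.03 pos [0.6435 0.0215 0.224 ] yaw 59.61248516898783 shift units [-0.0079  0.0498  0.0388] F [-0.9078 -0.3307  1.603 ] M [-0.0238  0.0247 -0.0118] op 13.937644558766927
[[ 0.5058  0.0002 -0.8626]
 [ 0.8626 -0.0001  0.5058]
 [ 0.0001 -1.     -0.0002]]
```

Emit:
drive_tool(commands=[{"dx": 0,"dy": 0,"dz": 0,"wx": 0,"wy": -0.05,"wz": 0,"grip": 0},{"dx": 0,"dy": 0,"dz": 0,"wx": 0,"wy": -0.05,"wz": 0,"grip": 0},{"dx": 0,"dy": 0,"dz": 0,"wx": 0,"wy": 0,"wz": 0,"grip": 0}])

```text
time_s: 5.4
position: [0.6435, 0.0215, 0.224]
tcp_rot: [[0.366, 0.0, -0.931], [0.931, 0.0, 0.366], [0.0, -1.0, -0.0]]
force: [-1.0, 0.7, 2.0]
opening: 0.16
```

```bash
python3 -c "
from h import *
go(.642,.022,.222)"
```

```text
t 5.4 pos [0.6435 0.0215 0.224 ] yaw 68.5470673937706 shift units [-0.0026  0.0501  0.0394] F [-1.0374  0.6607  2.0226] M [0.0327 0.1296 0.0489] op 13.877762855586614
[[ 0.3657  0.0002 -0.9307]
 [ 0.9307  0.      0.3657]
 [ 0.0001 -1.     -0.0002]]
```

Emit:
drive_tool(commands=[{"dx": 0,"dy": 0,"dz": 0,"wx": 0,"wy": -0.05,"wz": 0,"grip": 0},{"dx": 0,"dy": 0,"dz": 0,"wx": 0,"wy": -0.05,"wz": 0,"grip": 0},{"dx": 0,"dy": 0,"dz": 0,"wx": 0,"wy": 0,"wz": 0,"grip": 0}])

```text
time_s: 5.78
position: [0.6435, 0.0215, 0.224]
tcp_rot: [[0.216, 0.0, -0.976], [0.976, 0.0, 0.216], [0.0, -1.0, -0.0]]
force: [-0.8, 0.3, 2.5]
opening: 0.158
```

```bash
python3 -c "
from h import *
go(.642,.022,.222)"
```

```text
t 5.78 pos [0.6435 0.0215 0.224 ] yaw 77.52882055731675 shift units [0.0031 0.0504 0.0401] F [-0.8477  0.3477  2.4658] M [0.0366 0.1252 0.022 ] op 13.731435283535271
[[ 0.2159  0.0003 -0.9764]
 [ 0.9764  0.      0.2159]
 [ 0.0001 -1.     -0.0003]]
```

Emit:
drive_tool(commands=[{"dx": 0,"dy": 0,"dz": 0,"wx": 0,"wy": -0.05,"wz": 0,"grip": 0},{"dx": 0,"dy": 0,"dz": 0,"wx": 0,"wy": -0.04,"wz": 0,"grip": 0},{"dx": 0,"dy": 0,"dz": 0,"wx": 0,"wy": 0,"wz": 0,"grip": 0}])

```text
time_s: 6.15
position: [0.6435, 0.0215, 0.224]
tcp_rot: [[0.076, 0.0, -0.997], [0.997, 0.0, 0.076], [0.0, -1.0, -0.0]]
force: [-0.8, 0.2, 2.3]
opening: 0.158
```

```bash
python3 -c "
from h import *
go(.642,.022,.222)"
```

```text
t 6.15 pos [0.6435 0.0215 0.224 ] yaw 85.62814120110558 shift units [0.0088 0.0497 0.0391] F [-0.8363  0.1878  2.2889] M [0.1015 0.1325 0.0485] op 13.725406681127216
[[ 0.0762  0.0002 -0.9971]
 [ 0.9971  0.0001  0.0762]
 [ 0.0001 -1.     -0.0002]]
```

Emit:
drive_tool(commands=[{"dx": 0,"dy": 0,"dz": 0,"wx": 0,"wy": -0.04,"wz": 0,"grip": 0},{"dx": 0,"dy": 0,"dz": 0,"wx": 0,"wy": -0.04,"wz": 0,"grip": 0},{"dx": 0,"dy": 0,"dz": 0,"wx": 0,"wy": 0,"wz": 0,"grip": 0}])

```text
time_s: 6.52
position: [0.6436, 0.0215, 0.224]
tcp_rot: [[-0.047, 0.0, -0.999], [0.999, 0.001, -0.047], [0.001, -1.0, -0.0]]
force: [-0.4, 0.6, 2.4]
opening: 0.163
```

```bash
python3 -c "
from h import *
go(.642,.022,.222);cap('side','s2.png');print(bot.read_state()['joint_positions'],bot.read_state()['tau'])"
```

```text
t 6.53 pos [0.6436 0.0215 0.224 ] yaw 92.70257524167629 shift units [0.0133 0.0493 0.0397] F [-0.3683  0.58    2.4478] M [ 0.1332  0.0854 -0.753 ] op 14.141341937571838
[[-0.0472  0.0005 -0.9989]
 [ 0.9989  0.0007 -0.0472]
 [ 0.0007 -1.     -0.0005]]
[  -8.0277   32.9611   80.4121    0.0441   66.6042 -100.776 ] [  0.3307 -43.9812 -16.8156  -0.4715  -0.1297  -0.7207]
```

The moment of −0.75 N m shows the end stop has been reached. I release and lift.

Emit:
drive_tool(commands=[{"dx": 0,"dy": 0,"dz": 0,"wx": 0,"wy": 0,"wz": 0,"grip": 36},{"dx": 0,"dy": 0,"dz": 0,"wx": 0,"wy": 0,"wz": 0,"grip": 36},{"dx": 0,"dy": -0.4,"dz": 0,"wx": 0,"wy": 0,"wz": 0,"grip": 36},{"dx": 0,"dy": -0.6,"dz": 0,"wx": 0,"wy": 0,"wz": 0,"grip": 36},{"dx": 0,"dy": -0.7,"dz": 0,"wx": 0,"wy": 0,"wz": 0,"grip": 0},{"dx": -1,"dy": -0.4,"dz": 0,"wx": 0,"wy": 0,"wz": 0,"grip": 0},{"dx": -1,"dy": 0,"dz": 0,"wx": 0,"wy": 0,"wz": 0,"grip": 0},{"dx": -1,"dy": 0,"dz": 0,"wx": 0,"wy": 0,"wz": 0,"grip": 0}])

```text
time_s: 7.58
position: [0.6501, -0.0995, 0.3095]
tcp_rot: [[-0.053, 0.002, -0.999], [0.999, -0.001, -0.053], [-0.001, -1.0, -0.002]]
force: [0.2, 1.0, -0.5]
opening: 0.058
```

Emit:
drive_tool(commands=[{"dx": 0,"dy": 0,"dz": 0,"wx": 0,"wy": 0.1,"wz": 0,"grip": 0},{"dx": 0,"dy": 0,"dz": 0,"wx": 0,"wy": 0.11,"wz": 0,"grip": 0},{"dx": 0,"dy": 0,"dz": 0,"wx": 0,"wy": 0.11,"wz": 0,"grip": 0},{"dx": 0,"dy": 0,"dz": 0,"wx": 0,"wy": 0.11,"wz": 0,"grip": 0},{"dx": 0,"dy": 0,"dz": 0,"wx": 0,"wy": 0.11,"wz": 0,"grip": 0},{"dx": 0,"dy": 0,"dz": 0,"wx": 0,"wy": 0.11,"wz": 0,"grip": 0},{"dx": 0,"dy": 0,"dz": 0,"wx": 0,"wy": 0.11,"wz": 0,"grip": 0},{"dx": 0,"dy": 0,"dz": 0,"wx": 0,"wy": 0.11,"wz": 0,"grip": 0}])

```text
time_s: 8.57
position: [0.6499, -0.0985, 0.3089]
tcp_rot: [[0.969, 0.001, -0.248], [0.248, -0.001, 0.969], [0.001, -1.0, -0.001]]
force: [-0.6, 0.1, -0.1]
opening: 0.008
```

Run:
```python
from h import *
go(.6155,-.2295,.25)
a={}
for n,(u,v) in {'top':(285,147),'side':(306,153)}.items():
    p,d=cap(n); a[n]=cv2.resize(p[v:v+40,u:u+40,::-1],None,fx=7,fy=7,interpolation=cv2.INTER_CUBIC)
cv2.imwrite('pics/c1.png',np.hstack(list(a.values())))
for n,(u0,u1,v0,v1) in {'top':(288,322,150,184),'side':(306,346,153,193)}.items():
    p,d=cap(n);T=pts(n,d)
    q=T[v0:v1,u0:u1].reshape(-1,3);b=q[(q[:,2]>.22)&(q[:,2]<.235)&(q[:,0]<.675)]
    v=np.linalg.svd(b[:,:2]-b[:,:2].mean(0))[2][0];print(n,len(b),b.mean(0),np.degrees(np.arctan2(v[1],v[0])))
```

```text
t 8.57 pos [ 0.6499 -0.0985  0.3089] yaw 14.369196133508396 shift units [-1.648   1.4742 -2.9588] F [-0.5517  0.1453 -0.0827] M [-0.034   0.0113 -0.0053] op 0.6826822372031498
[[ 0.9687  0.0011 -0.2482]
 [ 0.2482 -0.0006  0.9687]
 [ 0.0009 -1.     -0.0009]]
top 100 [0.6425 0.0219 0.2261] 179.10003261625326
side 55 [0.6389 0.0235 0.2266] -178.51313238737555
```

View pics/c1.png

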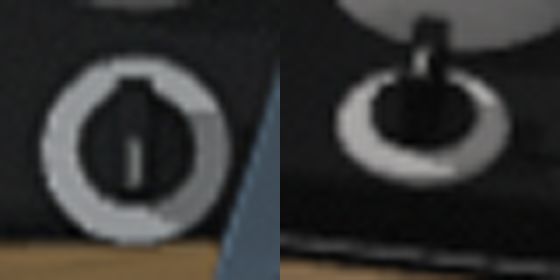

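The dial's bar now lies at about 180° (it was 110°), resting at its stop. Next I move over the button.

Emit:
drive_tool(commands=[{"dx": 0,"dy": 0,"dz": 0,"wx": 0,"wy": 0.1,"wz": 0,"grip": 0},{"dx": -0.28,"dy": 0.37,"dz": -0.8,"wx": 0,"wy": 0,"wz": 0,"grip": 0},{"dx": -0.28,"dy": 0.37,"dz": -0.8,"wx": 0,"wy": 0,"wz": 0,"grip": 0},{"dx": -0.28,"dy": 0.37,"dz": -0.8,"wx": 0,"wy": 0,"wz": 0,"grip": 0},{"dx": -0.28,"dy": 0.37,"dz": -0.8,"wx": 0,"wy": 0,"wz": 0,"grip": 0},{"dx": 0,"dy": 0,"dz": 0,"wx": 0,"wy": 0,"wz": 0,"grip": 0}])

```text
time_s: 9.52
position: [0.6166, -0.2323, 0.2473]
tcp_rot: [[0.995, -0.002, -0.098], [0.098, 0.001, 0.995], [-0.002, -1.0, 0.001]]
force: [-0.0, 0.4, -0.7]
opening: 0.004
```

```bash
python3 -c "
from h import *
go(.6155,-.2295,.173)"
```

```text
t 9.53 pos [ 0.6166 -0.2323  0.2473] yaw 5.6016713018054425 shift units [-0.0171  1.8582  0.0718] F [-0.0404  0.3656 -0.6693] M [-0.0668  0.0202 -0.0086] op 0.31619040823565914
[[ 0.9952 -0.0023 -0.0976]
 [ 0.0976  0.0007  0.9952]
 [-0.0022 -1.      0.0009]]
```

Emit:
drive_tool(commands=[{"dx": 0,"dy": 0.6,"dz": 0.07,"wx": 0,"wy": 0,"wz": 0,"grip": 0},{"dx": 0,"dy": 0.6,"dz": 0,"wx": 0,"wy": 0,"wz": 0,"grip": 0},{"dx": 0,"dy": 0.5,"dz": 0,"wx": 0,"wy": 0,"wz": 0,"grip": 0},{"dx": 0,"dy": 0.25,"dz": 0,"wx": 0,"wy": 0,"wz": 0,"grip": 0},{"dx": 0,"dy": 0.1,"dz": 0,"wx": 0,"wy": 0,"wz": 0,"grip": 0},{"dx": 0,"dy": 0,"dz": 0,"wx": 0,"wy": 0,"wz": 0,"grip": 0}])

```text
time_s: 10.28
position: [0.618, -0.227, 0.1674]
tcp_rot: [[0.995, 0.001, -0.1], [0.1, -0.0, 0.995], [0.001, -1.0, -0.0]]
force: [-0.9, 0.5, 0.6]
opening: 0.003
```

```bash
python3 -c "
from h import *
go(.6155,-.2295,.163)"
```

```text
t 10.28 pos [ 0.618  -0.227   0.1674] yaw 5.731503047844362 shift units [-0.0689  0.109  -0.0552] F [-0.932   0.5013  0.5731] M [ 0.089   0.0656 -0.0197] op 0.256649113085413
[[ 0.995   0.001  -0.0999]
 [ 0.0999 -0.0002  0.995 ]
 [ 0.0009 -1.     -0.0003]]
```

Emit:
drive_tool(commands=[{"dx": -0.03,"dy": 0.06,"dz": -0.04,"wx": 0,"wy": 0,"wz": 0,"grip": 0},{"dx": 0,"dy": 0.06,"dz": 0,"wx": 0,"wy": 0,"wz": 0,"grip": 0},{"dx": 0,"dy": 0,"dz": 0,"wx": 0,"wy": 0,"wz": 0,"grip": 0}])

```text
time_s: 10.65
position: [0.6175, -0.2293, 0.1625]
tcp_rot: [[0.995, 0.003, -0.099], [0.099, -0.001, 0.995], [0.002, -1.0, -0.001]]
force: [1.9, 2.5, 3.9]
opening: 0.004
```

```bash
python3 -c "
from h import *
go(.6155,-.2295,.163)
p,d=cap('side','s3.png');cv2.imwrite('pics/s3c.png',cv2.resize(cv2.imread('pics/s3.png')[120:290,240:460],None,fx=3,fy=3))"
```

```text
t 10.65 pos [ 0.6175 -0.2293  0.1625] yaw 5.671129481466668 shift units [-0.0496 -0.0129 -0.0006] F [1.9403 2.5023 3.9346] M [ 0.383  -0.312  -0.0247] op 0.35684769448255554
[[ 0.9951  0.0026 -0.0988]
 [ 0.0988 -0.0006  0.9951]
 [ 0.0025 -1.     -0.0008]]
```

View pics/s3c.png

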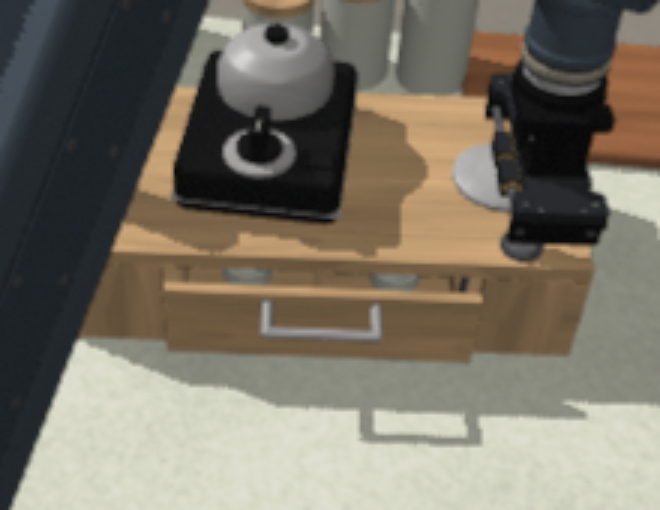

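The tray has sprung to its first stop. I lift off and measure the handle again.

Emit:
drive_tool(commands=[{"dx": 0,"dy": -0.5,"dz": 0,"wx": 0,"wy": 0,"wz": 0,"grip": 30},{"dx": 0,"dy": -0.7,"dz": 0,"wx": 0,"wy": 0,"wz": 0,"grip": 30},{"dx": 0,"dy": -0.5,"dz": 0,"wx": 0,"wy": 0,"wz": 0,"grip": 30},{"dx": 0,"dy": 0,"dz": 0,"wx": 0,"wy": 0,"wz": 0,"grip": 30}])

```text
time_s: 11.2
position: [0.6168, -0.2302, 0.2308]
tcp_rot: [[0.995, 0.002, -0.099], [0.099, -0.003, 0.995], [0.001, -1.0, -0.003]]
force: [0.4, 0.3, 0.3]
opening: 0.321
```

Run:
```python
from h import *
p,d=cap('top','t4.png');T=pts('top',d)
q=T[195:240,295:370].reshape(-1,3);q=q[(q[:,2]>.082)&(q[:,2]<.102)&(q[:,0]<.55)]
print(len(q),cv2.minAreaRect(q[:,:2].astype(np.float32)))
f=q[q[:,0]+.091*q[:,1]<np.percentile(q[:,0]+.091*q[:,1],5)+.012];print('bar',f.mean(0),cv2.minAreaRect(f[:,:2].astype(np.float32)))
go(.4955,-.056,.20)
cv2.imwrite('pics/t4c.png',cv2.resize(cv2.imread('pics/t4.png')[140:240,220:420],None,fx=4,fy=4,interpolation=cv2.INTER_CUBIC))
```

```text
367 ((0.522292971611023, -0.05232984572649002), (0.05273871123790741, 0.20124822854995728), 5.276127338409424)
bar [ 0.501  -0.0537  0.0949] ((0.5016675591468811, -0.054089974611997604), (0.011641818098723888, 0.1068940982222557), 5.0863189697265625)
t 11.25 pos [ 0.6161 -0.2297  0.2295] yaw 5.681242508120921 shift units [-2.5704  0.7344  4.6195] F [-0.406   0.0799 -0.434 ] M [-0.0833  0.0515 -0.0005] op 28.686199185246934
[[ 0.9951 -0.0005 -0.099 ]
 [ 0.099  -0.0009  0.9951]
 [-0.0006 -1.     -0.0009]]
```

View pics/t4c.png

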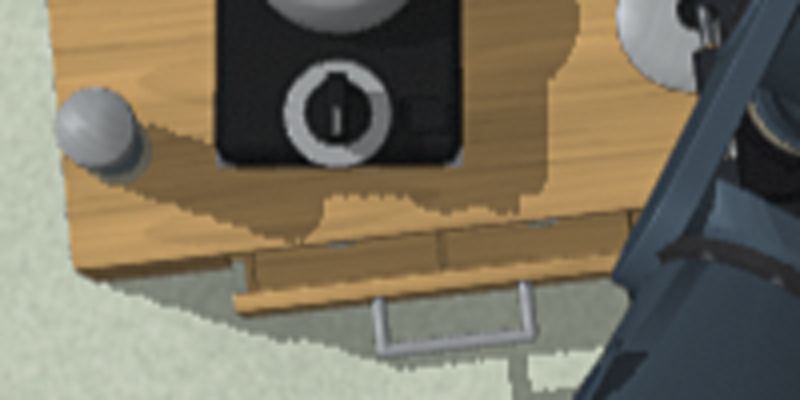

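Emit:
drive_tool(commands=[{"dx": -0.5,"dy": 0,"dz": 0.92,"wx": 0,"wy": 0,"wz": 0,"grip": 30},{"dx": -0.5,"dy": 0,"dz": 0.92,"wx": 0,"wy": 0,"wz": 0,"grip": 30},{"dx": -0.5,"dy": 0,"dz": 0.92,"wx": 0,"wy": 0,"wz": 0,"grip": 30},{"dx": -0.5,"dy": 0.35,"dz": 0.92,"wx": 0,"wy": 0,"wz": 0,"grip": 30},{"dx": -0.5,"dy": 0.35,"dz": 0.92,"wx": 0,"wy": 0,"wz": 0,"grip": 30},{"dx": 0,"dy": 0.6,"dz": 0,"wx": 0,"wy": 0,"wz": 0,"grip": 30},{"dx": 0,"dy": 0,"dz": 0,"wx": 0,"wy": 0,"wz": 0,"grip": 30}])

```text
time_s: 12.12
position: [0.4965, -0.0551, 0.1755]
tcp_rot: [[0.995, -0.006, -0.1], [0.1, 0.002, 0.995], [-0.006, -1.0, 0.002]]
force: [0.1, -0.4, -0.1]
opening: 0.344
```

```bash
python3 -c "
from h import *
go(.4975,-.056,.095)
p,d=cap('side','s5.png');cv2.imwrite('pics/s5c.png',cv2.resize(cv2.imread('pics/s5.png')[120:290,240:460],None,fx=3,fy=3))"
```

```text
t 12.12 pos [ 0.4965 -0.0551  0.1755] yaw 5.7336471288596975 shift units [ 0.0344  2.0111 -0.0282] F [ 0.0561 -0.3744 -0.1244] M [-0.0184  0.0065 -0.0393] op 29.965131307665818
[[ 0.995  -0.0063 -0.0999]
 [ 0.0999  0.0016  0.995 ]
 [-0.0061 -1.      0.0022]]
```

View pics/s5c.png

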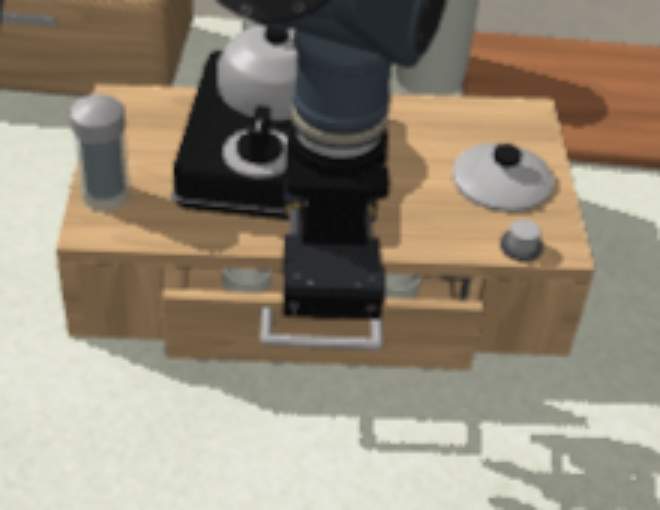

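The gripper is above the handle bar and the button is back up. I descend.

Emit:
drive_tool(commands=[{"dx": 0.03,"dy": 0.5,"dz": -0.03,"wx": 0,"wy": 0,"wz": 0,"grip": 30},{"dx": 0,"dy": 0.5,"dz": 0,"wx": 0,"wy": 0,"wz": 0,"grip": 30},{"dx": 0,"dy": 0.5,"dz": 0,"wx": 0,"wy": 0,"wz": 0,"grip": 30},{"dx": 0,"dy": 0,"dz": 0,"wx": 0,"wy": 0,"wz": 0,"grip": 30}])

```text
time_s: 12.68
position: [0.4999, -0.0575, 0.117]
tcp_rot: [[0.995, -0.002, -0.098], [0.098, 0.001, 0.995], [-0.002, -1.0, 0.001]]
force: [-0.1, -1.0, 0.2]
opening: 0.345
```

```bash
python3 -c "
from h import *
go(.4975,-.056,.095)"
```

```text
t 12.68 pos [ 0.4999 -0.0575  0.117 ] yaw 5.642053738781461 shift units [-0.0541  0.5502  0.0432] F [-0.0775 -1.0456  0.2208] M [-0.0526  0.0837 -0.0076] op 30.027684686833
[[ 0.9952 -0.0021 -0.0983]
 [ 0.0983  0.0005  0.9952]
 [-0.0021 -1.      0.0007]]
```

Emit:
drive_tool(commands=[{"dx": -0.05,"dy": 0.3,"dz": 0,"wx": 0,"wy": 0,"wz": 0,"grip": 30},{"dx": 0,"dy": 0.25,"dz": 0,"wx": 0,"wy": 0,"wz": 0,"grip": 30},{"dx": 0,"dy": 0,"dz": 0,"wx": 0,"wy": 0,"wz": 0,"grip": 0},{"dx": 0,"dy": 0,"dz": 0,"wx": 0,"wy": 0,"wz": 0,"grip": 0},{"dx": 0,"dy": 0,"dz": 0,"wx": 0,"wy": 0,"wz": 0,"grip": 0},{"dx": 0,"dy": 0,"dz": 0,"wx": 0,"wy": 0,"wz": 0,"grip": 0}])

```text
time_s: 13.42
position: [0.4984, -0.0573, 0.0961]
tcp_rot: [[0.995, 0.001, -0.099], [0.099, -0.0, 0.995], [0.001, -1.0, -0.0]]
force: [-0.1, -0.1, -0.1]
opening: 0.102
```

```bash
python3 -c "
from h import *
go(.4975,-.056,.095)"
```

```text
t 13.43 pos [ 0.4984 -0.0573  0.0961] yaw 5.686960279438126 shift units [-0.0196  0.0265  0.0347] F [-0.1354 -0.1381 -0.1204] M [-0.1014 -0.0345  0.0045] op 8.8473216880065
[[ 0.9951  0.0009 -0.0991]
 [ 0.0991 -0.0003  0.9951]
 [ 0.0008 -1.     -0.0004]]
```

Gripped at 8.8 mm. I pull gently at 4 mm per row.

Emit:
drive_tool(commands=[{"dx": -0.05,"dy": 0,"dz": 0,"wx": 0,"wy": 0,"wz": 0,"grip": 0},{"dx": -0.1,"dy": 0,"dz": 0,"wx": 0,"wy": 0,"wz": 0,"grip": 0},{"dx": -0.1,"dy": 0,"dz": 0,"wx": 0,"wy": 0,"wz": 0,"grip": 0},{"dx": -0.1,"dy": 0,"dz": 0,"wx": 0,"wy": 0,"wz": 0,"grip": 0},{"dx": -0.1,"dy": 0,"dz": 0,"wx": 0,"wy": 0,"wz": 0,"grip": 0},{"dx": -0.1,"dy": 0,"dz": 0,"wx": 0,"wy": 0,"wz": 0,"grip": 0},{"dx": -0.1,"dy": 0,"dz": 0,"wx": 0,"wy": 0,"wz": 0,"grip": 0},{"dx": -0.1,"dy": 0,"dz": 0,"wx": 0,"wy": 0,"wz": 0,"grip": 0}])

```text
time_s: 14.42
position: [0.4684, -0.0601, 0.096]
tcp_rot: [[0.995, 0.001, -0.099], [0.099, -0.0, 0.995], [0.001, -1.0, -0.0]]
force: [3.5, 2.4, 4.7]
opening: 0.101
```

Emit:
drive_tool(commands=[{"dx": -0.1,"dy": 0,"dz": 0,"wx": 0,"wy": 0,"wz": 0,"grip": 0},{"dx": -0.1,"dy": 0,"dz": 0,"wx": 0,"wy": 0,"wz": 0,"grip": 0},{"dx": -0.1,"dy": 0,"dz": 0,"wx": 0,"wy": 0,"wz": 0,"grip": 0},{"dx": -0.1,"dy": 0,"dz": 0,"wx": 0,"wy": 0,"wz": 0,"grip": 0},{"dx": -0.1,"dy": 0,"dz": 0,"wx": 0,"wy": 0,"wz": 0,"grip": 0},{"dx": -0.1,"dy": 0,"dz": 0,"wx": 0,"wy": 0,"wz": 0,"grip": 0},{"dx": -0.1,"dy": 0,"dz": 0,"wx": 0,"wy": 0,"wz": 0,"grip": 0},{"dx": -0.1,"dy": 0,"dz": 0,"wx": 0,"wy": 0,"wz": 0,"grip": 0}])

```text
time_s: 15.42
position: [0.4372, -0.0631, 0.096]
tcp_rot: [[0.995, 0.002, -0.098], [0.098, 0.0, 0.995], [0.002, -1.0, -0.0]]
force: [4.2, 4.8, 5.1]
opening: 0.102
```

```bash
python3 -c "
from h import *
go(.428,-.0637,.095)"
```

```text
t 15.43 pos [ 0.4372 -0.0631  0.096 ] yaw 5.634550337895743 shift units [-0.2295  0.0241  0.0071] F [4.1629 4.7511 5.1135] M [ 0.7753 -0.6515 -0.0139] op 8.89913026099031
[[ 0.9952  0.0023 -0.0982]
 [ 0.0982  0.0002  0.9952]
 [ 0.0023 -1.     -0.0001]]
```

Emit:
drive_tool(commands=[{"dx": -0.08,"dy": 0,"dz": 0,"wx": 0,"wy": 0,"wz": 0,"grip": 0},{"dx": -0.07,"dy": 0,"dz": 0,"wx": 0,"wy": 0,"wz": 0,"grip": 0},{"dx": -0.05,"dy": 0,"dz": 0,"wx": 0,"wy": 0,"wz": 0,"grip": 0},{"dx": 0,"dy": 0,"dz": 0,"wx": 0,"wy": 0,"wz": 0,"grip": 0}])

```text
time_s: 15.92
position: [0.429, -0.0638, 0.096]
tcp_rot: [[0.995, 0.002, -0.098], [0.098, 0.0, 0.995], [0.002, -1.0, 0.0]]
force: [4.2, 5.1, 4.4]
opening: 0.101
```

```bash
python3 -c "
from h import *
go(.428,-.0637,.095)"
```

```text
t 15.93 pos [ 0.429  -0.0638  0.096 ] yaw 5.638641375899124 shift units [-0.0259  0.0245  0.0057] F [4.2213 5.1186 4.4261] M [ 0.7064 -0.6529  0.0303] op 8.779478638291078
[[ 0.9952  0.0019 -0.0983]
 [ 0.0983  0.0003  0.9952]
 [ 0.0019 -1.      0.0001]]
```

Emit:
drive_tool(commands=[{"dx": -0.04,"dy": 0,"dz": 0,"wx": 0,"wy": 0,"wz": 0,"grip": 0},{"dx": -0.03,"dy": 0,"dz": 0,"wx": 0,"wy": 0,"wz": 0,"grip": 0},{"dx": 0,"dy": 0,"dz": 0,"wx": 0,"wy": 0,"wz": 0,"grip": 0}])

```text
time_s: 16.3
position: [0.4278, -0.064, 0.096]
tcp_rot: [[0.995, 0.005, -0.097], [0.097, 0.0, 0.995], [0.005, -1.0, -0.0]]
force: [7.7, 9.0, 4.4]
opening: 0.099
```

```bash
python3 -c "
from h import *
go(.428,-.0637,.095)
p,d=cap('side','s6.png');cv2.imwrite('pics/s6c.png',cv2.resize(cv2.imread('pics/s6.png')[120:290,240:460],None,fx=3,fy=3))"
```

```text
t 16.3 pos [ 0.4278 -0.064   0.096 ] yaw 5.57249828743043 shift units [0.0053 0.0247 0.0072] F [7.7296 9.0438 4.4401] M [ 1.2958 -1.2648  0.0454] op 8.57781874555031
[[ 0.9953  0.0051 -0.0971]
 [ 0.0971  0.0002  0.9953]
 [ 0.0051 -1.     -0.0003]]
```

View pics/s6c.png

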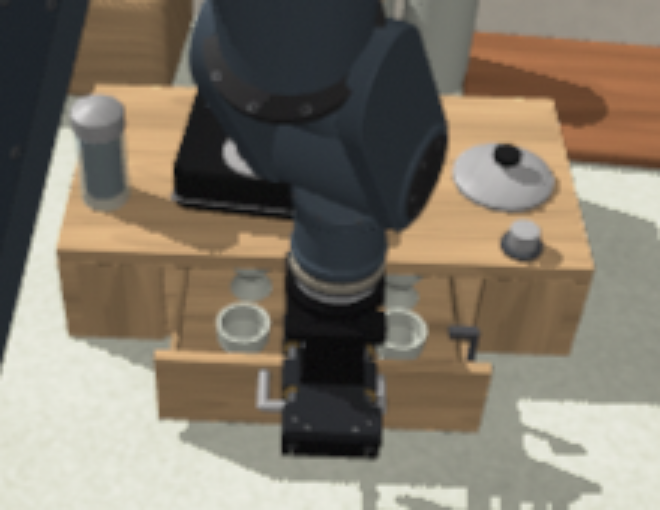

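The force roughly doubled while the tool moved only 1.2 of 2.8 mm, so the second stop is reached. All four cups are upright, at (245,325), (400,330), (250,285) and (400,290). I hold for a moment and hand in.

Emit:
drive_tool(commands=[{"dx": 0,"dy": 0,"dz": 0,"wx": 0,"wy": 0,"wz": 0,"grip": 0},{"dx": 0,"dy": 0,"dz": 0,"wx": 0,"wy": 0,"wz": 0,"grip": 0},{"dx": 0,"dy": 0,"dz": 0,"wx": 0,"wy": 0,"wz": 0,"grip": 0}])

```text
time_s: 16.73
position: [0.4278, -0.064, 0.096]
tcp_rot: [[0.995, 0.005, -0.097], [0.097, 0.0, 0.995], [0.005, -1.0, -0.0]]
force: [7.1, 8.9, 4.0]
opening: 0.102
```

```bash
python3 -c "
from h import *
go(.428,-.0637,.095);workorder.hand_in()"
```

```text
t 16.73 pos [ 0.4278 -0.064   0.096 ] yaw 5.582099311198995 shift units [0.0048 0.0253 0.0073] F [7.0991 8.9082 3.9537] M [ 1.2731 -1.1569 -0.0874] op 8.902792007326179
[[ 0.9952  0.005  -0.0973]
 [ 0.0973  0.0001  0.9953]
 [ 0.005  -1.     -0.0004]]
the job is handed in; nothing more can be done
```

The job is done and handed in at 16.7 s, with the fingers still gripping the handle and the tray pulled fully out.

- **Dial:** I turned it anticlockwise about 70° until it hit the end stop, where the moment jumped to 0.75 N m. A later view showed its bar still at the stop angle.
- **Release button:** I pressed it until the tray sprang out to its first stop, and the button came back up afterwards.
- **Tray:** I pulled it about 71 mm, until the force rose sharply and the motion stopped, which is the second stop. The grip opening was steady at 8.9 mm.
- **Other things:** The last side picture, cropped to the shelf, showed all four egg cups upright and the mill and lid where they were. I did not check the mug, salt jar, bowl and spoon at the end, but the arm stayed well above the table things throughout.

One reading I could not explain: at the end the wrist showed about 9 N sideways. It is far below the limit, and I put it down to the grip being slightly off line with the tray's slide.

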